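# Unclip the pan handle and pack it under the lid

### The arm

A 6-joint arm with a two-finger parallel gripper is mounted at the origin on a cart in front of the work surface, level with it; the furniture and walls round the work are solid. World frame = base frame: x ahead of the robot, y to its left, z up, the work surface at z = 0. Lengths are in mm, angles in rad, forces in N, time in s.
With the tool pointing down it reaches from about 275 to 825 mm from the base axis. Payload 4.9 kg.
Tool frame: the origin (TCP) lies on the front face of the gripper's body, between the roots of the fingers; the fingertips stand 73 mm ahead of it and the grasp point (between the pads) lies 54 mm ahead of it (arm.grip_depth is the distance from the TCP to the grasp point, in mm); z points along the fingers, y is the line along which they close (so a half turn about z gives the same grasp; the last joint's range is limited). The gripper opens to 85 mm and grips with 20 to 120 N. Pads are 22 mm wide; open, the fingers measure 114 mm over their backs; the gripper's body (76 mm by 85 mm) begins 54 mm behind the grasp point. The pads swing forward as they close: fully open they stand 13 mm farther back than shut.
Start: joints at [-1.239, 0.326, -0.193, 1.052, 0, 1.437], TCP at [247.04, -491.417, 303.881] pointing down, gripper open.
Joint ranges: [-2.65, 2.65], [-0.97, 1.79], [-1.3, 1.35], [-1.93, 2.1], [-1.47, 1.37], [-3.14, 3.14]. Speed limits (rad/s): [2.57, 2.57, 3.14, 3.14, 3.14, 3.14].

### API

Orientations are given as a rotation vector (axis times angle).
In Python, from station import arm gives the robot as it stands.
- The arm moves only by the shell command python3 -m jog 'ROWS' [FORCE]. ROWS is JSON, a list of rows, each an object with "translation": the shift along the tool's x, y, z in mm, a list of three; "turn": the turn about the tool's z in degrees; "gripper": the closure, from -1 (fully open) to 1 (shut), so that 0 is half open. In form: [{"translation": [x, y, z], "turn": turn, "gripper": gripper}, ...]. A call has 1 to 12 rows; each row is the pose to reach, as a shift and turn from the pose commanded when the call began, along the tool's axes at that moment; what a row does not reach only later rows make up. A row lasts 1/10 s, in which the tool goes at most 50 mm and 8.59 degrees, less where a joint would pass 70% of its speed; a pose out of reach is approached as far as the arm can. A call with a gripper value outside its range is refused whole. The fingers move at their own pace and stop on an object; FORCE is the grip in N (left out, the last holds). Time passes only in rows, so rows that repeat a pose let the fingers close. It gives the time, the measured TCP pose, the force, the opening and the grip force at its end, in the units of the state.
- arm.get_state(): the state, without advancing time (a new reading comes with each control period).
- arm.read_camera(name): name is "scene" or "top" or "wrist"; returns a dict with "color" (480x640x3 uint8, red, green, blue), "range_z" (480x640 float32, mm along the optical axis (not along the pixel's ray), 0 where there is no reading), "camera_matrix" (3x3 intrinsics, pixels), "dist" ([k1, k2, p1, p2, k3] as OpenCV has them; the pictures are not rectified), "R" (3x3) and "t" (3): a world point X has camera coordinates R X + t. Camera axes: x right, y down, z forward; pixel columns grow to the right and rows downward; lengths in mm; the calibration is good to about 2 mm. A picture is of the moment at which its call begins.
- arm.sign_off(): hands the job in; it is judged then, once.
The state is a dict: "clock": time; "qpos": joint angles; "dq": joint speeds; "effort": joint torques, N m; "tool_pos": TCP position; "eef_rot": TCP orientation; "ft_force": force on the tool from outside, world axes, zero at the start; "moment": the same for the moment, N m; "finger_gap": finger opening in mm; "gripper_force": force on a finger pad.
Only numpy, scipy, OpenCV 4.12 (cv2) and the standard library are available. Lean on these libraries where they do the work, as an engineer would, in place of code of your own. Each camera call takes 0.05 s, during which the arm holds its last target. There are 200 camera calls.

### The job

Pack the blue pan away: squeeze and keep holding the orange release button on its clip-on handle while you draw the handle straight off the pan's tongue, then lay the handle gently in the pan. Then set the lid gently on the pan so that it sits fully home all round. Leave the pan about where it stands, do not pull against the catch, and do not disturb the mug, honey jar and spice jar.

Things in the scene. Friction and masses are not known exactly. Their poses are not given: they have to be found in the camera images.
- pan: Blue round pan, loose, 1.6 kg, outside diameter 150 mm, 70 mm high, wall 3 mm, inside 144 mm wide; its inner floor lies 5 mm above its underside. Origin: centre of its underside; z up; +x points along the steel tongue on its side, which carries the handle.
- tongue_tip (a point): Middle of the free end of the pan's tongue, 114 mm from the pan's centre along pan +x, 50 mm above its underside. The tongue is a level steel bar 12 mm wide and 10 mm thick from the pan's wall to this point, with a notch for the catch in its +y side.
- handle: Clip-on handle, 0.14 kg, 112 mm long. Origin: underside, mid-length; it balances about 10 mm from it on the +x side. +x along it, away from the pan (x -56 to +56 mm; pale wooden grip, 24 mm wide, 24 mm high, from x 0 to +56), z up. Clipped on at the start, parallel to the pan's axes (droops up to 3 degrees), origin 119 mm from the pan's centre along pan +x, 38 mm above the pan's underside.
- handle_head (a point): Middle of the handle's hollow steel head, at handle x -19.5, z 12 mm. The head, x -39 to 0, 24 mm high, 21 mm wide, slides over the tongue with 0.8 mm play; moving 45 mm along +x clears it. On top a steel finger reaches over the pan's rim (x -56 to -29, up to z 40 mm), so the lid cannot seat with the handle on.
- release_button (a joint): Travel of the orange button in m: 0 out, 0.0065 flush with the grip's side (sprung: 3 N to start, 7 N when flush; springs back when let go). Beyond 0.005 the catch is free of the tongue and the handle slides off with little force; with the button out the catch holds. Keep it in for the first 20 mm of the pull.
- button_spot (a point): Middle of the orange button's face when out, on the handle's -y side, at handle x +16, y -18.5, z 12 mm. Button 24 mm long, 16 mm high, 6.5 mm proud: the grip is 31 mm across with it out, 24 mm with it in. The opposite side (y +12) is plain wood; gripping across the handle here with 20 N or more presses the button flush.
- lid: Round steel lid, 0.28 kg, lying right way up on the worktop. Origin: centre of its underside, z up. A plug 136 mm wide, 6 mm deep, drops into the pan; above it a 156 mm flange rests on the pan's rim. Seated, its origin is on the pan's axis, 64 mm above the pan's underside.
- lid_knob (a point): Middle of the lid's round wooden knob (28 mm diameter, 24 mm high, from 22 to 46 mm above the lid's origin), 34 mm above the lid's origin on its axis.
- mug: Striped mug, 95 mm high, standing behind the work. Origin: on its underside. Bystander.
- spice_jar: Spice jar with a green cap, 46 mm wide, 106 mm high, behind the pan. Origin: centre of its underside. Bystander.
- honey_jar: Honey jar with a white lid, 64 mm wide, 97 mm high, behind the pan. Origin: centre of its underside. Bystander.

How it is judged:
By the outcome, as a careful person would: the job done as asked, in the order asked, and still so for the second after the job is handed in, with the robot touching nothing.
It also fails if it takes over 64 s, if anything falls off the work surface, if the arm or the gripper's body presses on something with over 40 N, if the wrist force passes 120 N, or if a joint passes its speed limit or range.

## Working session

There is one attempt and no reset: what is moved stays moved. The work goes in short steps, Python scripts to look and compute and a shell command to move; the robot and the scene stay as the last step left them, time stands still between calls to the robot, and variables do not carry over. Pictures are saved under pics/ and viewed, at most 10 in all, crops included, and the job is handed in when it is done.

```bash
ls; mkdir -p pics; python3 - <<'E'
from station import arm
import cv2,numpy as np
print(arm.get_state())
for n in ("scene","top"):
    c=arm.read_camera(n); cv2.imwrite(f"pics/{n}0.png",c["color"][:,:,::-1])
    np.savez(f"{n}0.npz",**{k:np.asarray(v) for k,v in c.items()})
    print(n,np.round(c["camera_matrix"],1).tolist(),c["dist"],np.round(c["R"],3).tolist(),c["t"])
E
```

```text
pics
{'clock': 0.0, 'qpos': array([-1.23923799e+00,  3.26956612e-01, -1.93584230e-01,  1.05202134e+00,
       -3.41474896e-05,  1.43659929e+00]), 'dq': array([ 0.00119361,  0.00080073, -0.00093196, -0.00118554,  0.00054078,
       -0.00141628]), 'effort': array([-1.10784367e-04, -4.43394613e+01,  2.62442690e+01,  1.53408753e-02,
       -3.34899514e-04, -1.00256145e-06]), 'tool_pos': array([ 246.85543606, -490.96883298,  303.09467649]), 'eef_rot': array([-3.05508291e+00, -7.24607258e-01,  3.26471732e-04]), 'ft_force': array([-0.20647902,  0.12402138, -0.59505206]), 'moment': array([ 0.00479407,  0.01791905, -0.03386998]), 'gripper_force': 0.0, 'finger_gap': 85.56639788519422}
scene [[445.9, 0.0, 319.6], [0.0, 445.9, 247.3], [0.0, 0.0, 1.0]] [-0.03961904  0.          0.          0.          0.        ] [[0.534, -0.845, -0.017], [-0.39, -0.229, -0.892], [0.75, 0.483, -0.452]] [-266.30523217  303.02004998  451.14507811]
top [[624.3, 0.0, 321.9], [0.0, 624.3, 239.4], [0.0, 0.0, 1.0]] [-0.13834607  0.          0.          0.          0.        ] [[-0.011, -1.0, -0.009], [-0.993, 0.012, -0.118], [0.118, 0.008, -0.993]] [  29.60839374  588.56388915 1129.8485916 ]
```

View pics/scene0.png

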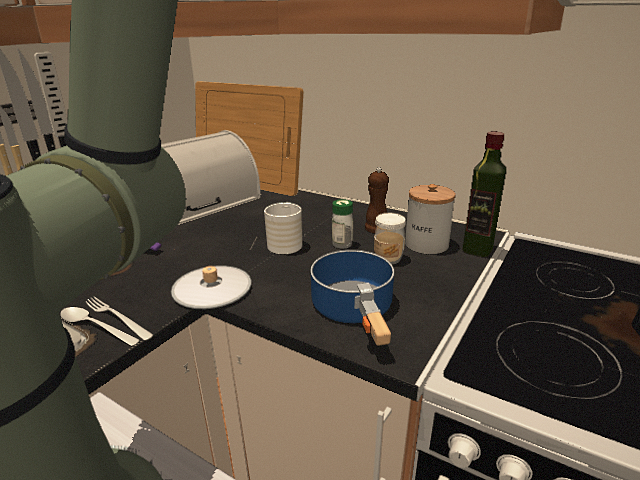

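View pics/top0.png

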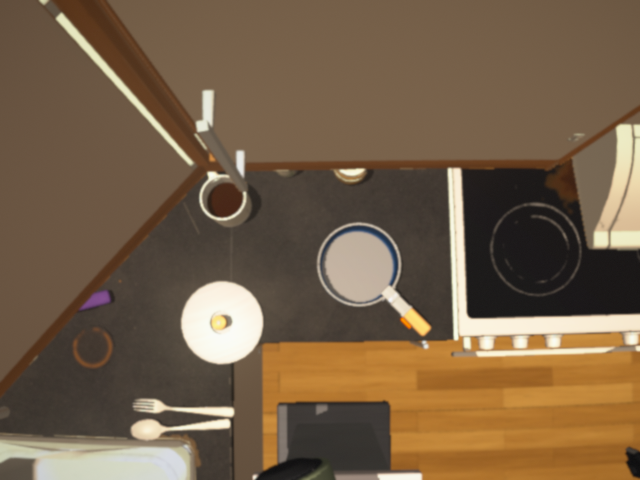

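Scene view: pan (352,285) with the handle toward the camera (375,325), orange button on the handle's left, lid at (211,285); mug, spice and honey jars behind. Top view: pan (359,264), handle from (388,292) to (428,330), lid (222,322) with knob (219,322).

```bash
cat > h.py <<'E'
import numpy as np,cv2
def cloud(c):
    v,u=np.mgrid[0:480,0:640]; 
    p=cv2.undistortPoints(np.stack([u,v],-1).reshape(-1,1,2).astype(float),c["camera_matrix"],c["dist"]).reshape(480,640,2)
    X=np.dstack([p,np.ones((480,640))])*c["range_z"][...,None]
    return (X-c["t"])@c["R"]   # world
def ray(c,uv,z):
    p=cv2.undistortPoints(np.array(uv,float).reshape(-1,1,2),c["camera_matrix"],c["dist"]).reshape(-1,2)
    d=np.c_[p,np.ones(len(p))]@c["R"]; o=-c["R"].T@c["t"]
    return o+d*((z-o[2])/d[:,2])[:,None]
def circ(P):
    P=P[:,:2]; A=np.c_[2*P,np.ones(len(P))]
    for _ in range(6):
        s=np.linalg.lstsq(A,(P**2).sum(1),rcond=None)[0]; r=np.sqrt(s[2]+s[:2]@s[:2])
        e=abs(np.hypot(*(P-s[:2]).T)-r); k=e<max(3,np.percentile(e,85)); P=P[k];A=A[k]
    return s[:2],r,len(P)
E
cat > m.py <<'E'
from h import *
for n in ("top","scene"):
    c=dict(np.load(f"{n}0.npz")); W=cloud(c); hsv=cv2.cvtColor(c["color"],cv2.COLOR_RGB2HSV)
    H,S,V=cv2.split(hsv); z=W[...,2]; print(n)
    u0=(slice(200,345),slice(300,445)) if n=="top" else (slice(240,350),slice(300,400))
    m=np.zeros((480,640),bool); m[u0]=1
    for lo,hi in((66,76),):
        k=m&(z>lo)&(z<hi); P=W[k]; print("rim",k.sum(),np.median(z[k]),circ(P))
    k=m&(z>0)&(z<130)&(H>5)&(H<28)&(S>90)&(V>90)
    P=W[k]; print("wood",k.sum(),np.round(np.percentile(P,[2,50,98],0),0).tolist())
    o=m&(H<14)&(S>200)&(V>130); P=W[o]; print("button",o.sum(),np.round(np.percentile(P,[5,50,95],0),0).tolist() if o.sum() else '')
    t=k&(z>np.percentile(z[k],50)-4)&~o; P=W[t]; c0=P.mean(0); ev,e=np.linalg.eigh(np.cov(P[:,:2].T)); print("woodtop",c0,t.sum(),np.degrees(np.arctan2(e[1,1],e[0,1])),np.sqrt(ev*12))
    m2=np.zeros((480,640),bool); m2[(slice(270,375),slice(170,275)) if n=="top" else (slice(258,312),slice(165,258))]=1
    k=m2&(z>3)&(z<60)&(V>90); L=k.astype(np.uint8)
    q,_=cv2.findContours(L,0,1); q=max(q,key=cv2.contourArea)
    R=ray(c,q.reshape(-1,2),8.); print("lid",circ(R), "med z",np.median(z[k]))
    kk=m2&(S>110)&(z>20)&(H<30)&(z<60); P=W[kk]; print("knob",kk.sum(),np.round(np.percentile(P,[3,50,97],0),1).tolist())
E
python3 m.py
```

```text
top
rim 539 69.92151583462233 (array([539.46660655, -43.06081961]), np.float64(73.51011301861388), 482)
wood 516 [[398.0, -170.0, 0.0], [432.0, -144.0, 57.0], [454.0, 34.0, 63.0]]
button 12 [[423.0, -139.0, -3.0], [431.0, -124.0, 51.0], [440.0, -118.0, 54.0]]
woodtop [ 434.45065268 -145.91722041   58.08515372] 402 54.219782564341386 [26.22453525 51.93888063]
lid (array([436.7552391 , 214.21440834]), np.float64(76.98644422185764), 237) med z 12.798775359872696
knob 101 [[426.4, 200.9, 37.0], [439.2, 209.0, 45.2], [448.3, 225.8, 50.3]]
scene
rim 616 69.96606026937926 (array([538.5762422, -44.2487781]), np.float64(73.31946426097242), 511)
wood 1063 [[410.0, -171.0, 17.0], [444.0, -130.0, 52.0], [714.0, -13.0, 61.0]]
button 20 [[423.0, -136.0, 45.0], [427.0, -130.0, 50.0], [439.0, -121.0, 57.0]]
woodtop [ 489.86291161 -124.68789393   56.51714337] 611 -158.59646360134028 [ 38.90609719 424.10892751]
lid (array([438.68172775, 215.95503084]), np.float64(77.25479941405817), 175) med z 13.631408440829498
knob 173 [[423.1, 200.6, 25.9], [430.8, 207.0, 39.5], [446.0, 221.4, 47.3]]
```

```bash
cat > plan.py <<'E'
import sys,numpy as np
from scipy.spatial.transform import Rotation as Ro
from station import arm
def plan(p,yaw):  # target TCP xyz, world yaw of the closing line (deg)
    s=arm.get_state(); R=Ro.from_rotvec(s["eef_rot"]).as_matrix()
    d=R.T@(np.array(p)-s["tool_pos"]); y=np.degrees(np.arctan2(R[1,1],R[0,1]))
    t=-((yaw-y+90)%180-90)   # tool z is down: + turn lowers world yaw
    print("tool x",R[:,0].round(3),"z",R[:,2].round(4),"yaw y",round(y,2),"q6",s["qpos"][5].round(3),"tcp",s["tool_pos"].round(1))
    print("SHIFT",d.round(1),"n50",round(np.linalg.norm(d)/50,1),"TURN",round(t,2))
if __name__=="__main__": 
    a=list(map(float,sys.argv[1:])); plan(a[:3],a[3])
E
python3 plan.py 442 -138 250 -45.5
```

```text
tool x [0.893 0.449 0.   ] z [-5.0e-04  1.5e-03 -1.0e+00] yaw y -63.31 q6 1.437 tcp [ 246.9 -491.   303.2]
SHIFT [ 332.8 -227.7   53.6] n50 8.1 TURN -17.81
```

```bash
R='{"translation":[333,-228,54],"turn":-17.8,"gripper":-1}'; python3 -m jog '[{"translation":[333,-228,54],"turn":-17.8,"gripper":-1},{"translation":[333,-228,54],"turn":-17.8,"gripper":-1},{"translation":[333,-228,54],"turn":-17.8,"gripper":-1},{"translation":[333,-228,54],"turn":-17.8,"gripper":-1},{"translation":[333,-228,54],"turn":-17.8,"gripper":-1},{"translation":[333,-228,54],"turn":-17.8,"gripper":-1},{"translation":[333,-228,54],"turn":-17.8,"gripper":-1},{"translation":[333,-228,54],"turn":-17.8,"gripper":-1},{"translation":[333,-228,54],"turn":-17.8,"gripper":-1},{"translation":[333,-228,54],"turn":-17.8,"gripper":-1},{"translation":[333,-228,54],"turn":-17.8,"gripper":-1},{"translation":[333,-228,54],"turn":-17.8,"gripper":-1}]'
python3 - <<'E'
from station import arm
import cv2,numpy as np
n="wrist"
c=arm.read_camera(n); cv2.imwrite(f"pics/{n}0.png",c["color"][:,:,::-1])
np.savez(f"{n}0.npz",**{k:np.asarray(v) for k,v in c.items()})
print(arm.get_state()["tool_pos"],-c["R"].T@c["t"])
E
```

```text
clock: 1.3
tool_pos: [441.7, -139.5, 250.0]
eef_rot: [2.909, 1.186, -0.0]
ft_force: [0.3, 0.4, 0.5]
finger_gap: 85.0
gripper_force: 0.0
[ 441.75274632 -139.53787881  250.02919837] [494.28330057 -88.12809019 321.10131414]
```

View pics/wrist0.png

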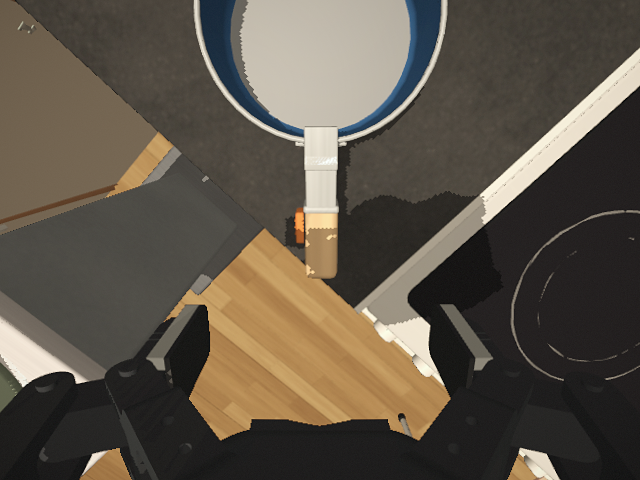

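Wrist view: the handle runs straight down the picture (head 305–338 at rows 127–210, wood 306–338 rows 208–278), button at (299,226), so the yaw is about right.

```bash
python3 - <<'E'
from h import *
c=dict(np.load("wrist0.npz")); W=cloud(c); z=W[...,2]
k=(z>30)&(z<85); k[:, :280]=0; k[:,360:]=0; k[:145]=0; k[285:]=0
# per-row mid of handle top
P=[]
for r in range(152,276,4):
    u=np.where(k[r]&(z[r]>z[r,312:330].mean()-3)&(z[r]<z[r,312:330].mean()+3))[0]
    zz=np.median(z[r,314:328]); e=ray(c,[[u.min()-.5,r],[u.max()+.5,r]],zz); P.append([*e.mean(0),np.linalg.norm(e[1]-e[0])])
P=np.array(P); print(P[::3].round(1))
d=np.array([-1,-1])/2**.5
o=P[:,:2].mean(0); s,v=np.linalg.eigh(np.cov(P[:,:2].T)); d=v[:,1]*np.sign(-v[0,1]); print("dir",np.degrees(np.arctan2(d[1],d[0])),"resid",s[0]**.5)
pan=np.array([539,-43.6]); print("offline of pan centre",np.cross(d,pan-o),"along",(P[[0,-1],:2]-pan)@d)
b=np.linalg.lstsq(np.c_[(P[:,:2]-pan)@d,np.ones(len(P))],P[:,2],rcond=None)[0];print("slope deg",np.degrees(np.arctan(b[0])),"z at135",b[0]*135+b[1])
print("pan->button-x point on line",o+d*(135+(pan-o)@d))
hsv=cv2.cvtColor(c["color"],cv2.COLOR_RGB2HSV);m=((hsv[...,0]<14)&(hsv[...,1]>190)&(hsv[...,2]>150)).astype(bool);m[:,:285]=0;m[:,345:]=0;m[:195]=0;m[260:]=0;m&=(z>30)
Q=W[m][:,:2]-pan; print("button along",np.percentile(Q@d,[3,50,97]),"lat",np.percentile(np.cross(d,Q),[3,97]),"z",np.percentile(z[m],[50,97]))
R=(abs(z-70)<3); R[150:]=0; R[:,:180]=0;R[:,460:]=0; print("rim",circ(W[R]))
# wood far end
v,u=np.where(k&(hsv[...,1]>80)&(z>45)); print("wood end row",v.max(), ray(c,[[321,v.max()+.5]],58.)[0][:2]-pan, np.linalg.norm(ray(c,[[321,v.max()+.5]],58.)[0][:2]-pan))
E
```

```text
Traceback (most recent call last):
ValueError: zero-size array to reduction operation minimum which has no identity
```

```bash
cat > hm.py <<'E'
from h import *
c=dict(np.load("wrist0.npz")); W=cloud(c); z=W[...,2]
print(z[150:284:8,320].round(0))
k=(z>30)&(z<85); k[:, :280]=0; k[:,360:]=0; k[:145]=0; k[285:]=0
P=[]
for r in range(160,274,3):
    zz=np.median(z[r,314:328]); u=np.where(k[r]&(abs(z[r]-zz)<3))[0]
    if len(u)<10: continue
    e=ray(c,[[u.min()-.5,r],[u.max()+.5,r]],zz); P.append([*e.mean(0),np.linalg.norm(e[1]-e[0])])
P=np.array(P); print(P[::3].round(1))
o=P[:,:2].mean(0); s,v=np.linalg.eigh(np.cov(P[:,:2].T)); d=v[:,1]*np.sign(-v[0,1]); print("dir",np.degrees(np.arctan2(d[1],d[0])),"resid",s[0]**.5)
X=lambda a,b:a[0]*b[...,1]-a[1]*b[...,0]
pan=np.array([539,-43.6]); print("offline of pan centre",X(d,pan-o),"along",(P[[0,-1],:2]-pan)@d)
b=np.linalg.lstsq(np.c_[(P[:,:2]-pan)@d,np.ones(len(P))],P[:,2],rcond=None)[0];print("slope deg",np.degrees(np.arctan(b[0])),"z at135",b[0]*135+b[1])
print("pan->button-x point on line",o+d*(135+(pan-o)@d))
hsv=cv2.cvtColor(c["color"],cv2.COLOR_RGB2HSV);m=((hsv[...,0]<14)&(hsv[...,1]>190)&(hsv[...,2]>150)).astype(bool);m[:,:285]=0;m[:,345:]=0;m[:195]=0;m[260:]=0;m&=(z>30)
Q=W[m][:,:2]-pan; print("button along",np.percentile(Q@d,[3,50,97]),"lat",np.percentile(X(d,Q),[3,97]),"z",np.percentile(z[m],[50,97]))
R=(abs(z-70)<3); R[150:]=0; R[:,:180]=0;R[:,460:]=0; print("rim",circ(W[R]))
v,u=np.where(k&(hsv[...,1]>80)&(z>45)); e=ray(c,[[321,v.max()+.5]],58.)[0][:2]-pan; print("wood end row",v.max(), np.linalg.norm(e))
E
python3 hm.py
```

```text
[ 79.  79.  79.  62.  62.  61.  63.  63.  61.  61.  61.  61.  60.  60.
  60. 321.  59.]
[[ 480.1 -103.7   79.7   20.7]
 [ 476.1 -107.7   79.2   20.9]
 [ 470.6 -113.2   63.2   21.1]
 [ 466.1 -117.5   63.    21.3]
 [ 461.6 -122.    62.5   21.4]
 [ 457.3 -126.7   62.    22.3]
 [ 452.4 -131.    61.8   21.8]
 [ 447.3 -135.1   61.8   23.4]
 [ 442.9 -140.3   61.2   20.7]
 [ 437.6 -144.6   61.    23.8]
 [ 433.1 -150.    60.6   22.5]
 [ 427.7 -154.8   59.7   22. ]
 [ 423.2 -160.2   59.8   22.2]]
dir -135.7162139026522 resid 0.45185055848562056
offline of pan centre -1.9299133579150762 along [ 84.09566576 166.87748494]
slope deg -8.921606163480892 z at135 61.77470227826268
pan->button-x point on line [ 443.70229325 -139.24032441]
button along [122.26386668 139.16796367 144.62819574] lat [-15.89681322 -10.93269148] z [56.45767768 57.60009291]
rim (array([539.73787579, -44.51791328]), np.float64(72.74048584863377), 2338)
wood end row 278 173.5173817008366
```

```bash
python3 plan.py 443.3 -139.2 112.5 -45.3
```

```text
tool x [ 0.715  0.699 -0.   ] z [ 1.e-04 -4.e-04 -1.e+00] yaw y -45.66 q6 1.902 tcp [ 441.8 -139.5  250. ]
SHIFT [  1.4   0.8 137.5] n50 2.8 TURN -0.36
```

```bash
python3 -m jog '[{"translation":[1.4,0.8,40],"turn":-0.4,"gripper":-1},{"translation":[1.4,0.8,80],"turn":-0.4,"gripper":-1},{"translation":[1.4,0.8,110],"turn":-0.4,"gripper":-1},{"translation":[1.4,0.8,130],"turn":-0.4,"gripper":-1},{"translation":[1.4,0.8,137.5],"turn":-0.4,"gripper":-1},{"translation":[1.4,0.8,137.5],"turn":-0.4,"gripper":-1},{"translation":[1.4,0.8,137.5],"turn":-0.4,"gripper":-0.2},{"translation":[1.4,0.8,137.5],"turn":-0.4,"gripper":-0.2},{"translation":[1.4,0.8,137.5],"turn":-0.4,"gripper":-0.2},{"translation":[1.4,0.8,137.5],"turn":-0.4,"gripper":-0.2}]' 40
python3 - <<'E'
from station import arm
import cv2,numpy as np
n="wrist"
c=arm.read_camera(n); cv2.imwrite(f"pics/{n}1.png",c["color"][:,:,::-1]); print(arm.get_state()["tool_pos"],arm.get_state()["finger_gap"])
E
```

```text
clock: 2.35
tool_pos: [444.1, -137.9, 113.1]
eef_rot: [2.903, 1.199, 0.001]
ft_force: [-0.0, 0.6, 0.1]
finger_gap: 51.1
gripper_force: 0.0
[ 444.03415274 -137.81451164  112.92660375] 51.29340978735134
```

View pics/wrist1.png

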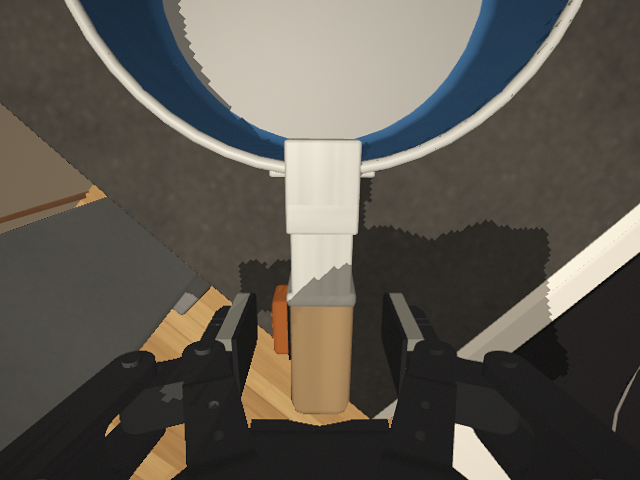

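The handle (291–352) sits midway between the pads (252 and 388), and the button (274–290, rows 285–353) is level with the pads. Close.

```bash
python3 -m jog '[{"translation":[0,0,0],"turn":0,"gripper":0.1},{"translation":[0,0,0],"turn":0,"gripper":0.25},{"translation":[0,0,0],"turn":0,"gripper":0.4},{"translation":[0,0,0],"turn":0,"gripper":1},{"translation":[0,0,0],"turn":0,"gripper":1},{"translation":[0,0,0],"turn":0,"gripper":1},{"translation":[0,0,0],"turn":0,"gripper":1},{"translation":[0,0,0],"turn":0,"gripper":1},{"translation":[0,0,0],"turn":0,"gripper":1}]' 45; python3 - <<'E'
from station import arm
from h import *
c=arm.read_camera("wrist"); z=cloud(c)[...,2]; R=(abs(z-70)<3); R[200:]=0; print(circ(cloud(c)[R]))
E
python3 plan.py 444 -138 113 -45.3
```

```text
clock: 3.3
tool_pos: [444.0, -138.0, 112.7]
eef_rot: [2.903, 1.199, 0.001]
ft_force: [-1.1, -1.1, 5.0]
finger_gap: 23.2
gripper_force: 47.1
(array([539.10472379, -45.11991785]), np.float64(71.9882745851592), 7900)
tool x [0.709 0.706 0.   ] z [ 7.e-04 -5.e-04 -1.e+00] yaw y -45.12 q6 1.898 tcp [ 444.  -138.   112.7]
SHIFT [-0.  -0.  -0.3] n50 0.0 TURN 0.18
```

```bash
python3 -m jog '[{"translation":[-2,0,0],"turn":0,"gripper":1},{"translation":[-5,0,0],"turn":0,"gripper":1},{"translation":[-8,0,0],"turn":0,"gripper":1}]'
python3 -m jog '[{"translation":[-4,0,0],"turn":0,"gripper":1},{"translation":[-8,0,0],"turn":0,"gripper":1},{"translation":[-13,0,0],"turn":0,"gripper":1},{"translation":[-18,0,0],"turn":0,"gripper":1},{"translation":[-23,0,0],"turn":0,"gripper":1},{"translation":[-28,0,0],"turn":0,"gripper":1},{"translation":[-33,0,0],"turn":0,"gripper":1},{"translation":[-38,0,0],"turn":0,"gripper":1},{"translation":[-44,0,0],"turn":0,"gripper":1},{"translation":[-50,0,0],"turn":0,"gripper":1},{"translation":[-55,0,0],"turn":0,"gripper":1},{"translation":[-55,0,0],"turn":0,"gripper":1}]'; python3 - <<'E'
from station import arm
from h import *
c=arm.read_camera("wrist"); z=cloud(c)[...,2]; R=(abs(z-70)<3); R[120:]=0; print(circ(cloud(c)[R]))
cv2.imwrite("pics/wrist2.png",c["color"][:,:,::-1])
E
```

```text
clock: 3.65
tool_pos: [438.5, -143.5, 112.4]
eef_rot: [2.903, 1.2, 0.002]
ft_force: [3.2, 1.2, 0.5]
finger_gap: 23.2
gripper_force: 46.5
clock: 4.85
tool_pos: [398.6, -182.6, 112.4]
eef_rot: [-2.904, -1.198, 0.0]
ft_force: [0.2, 0.5, -2.0]
finger_gap: 23.2
gripper_force: 46.2Traceback (most recent call last):
  File "<stdin>", line 3, in <module>
  File "h.py", line 15, in circ
    e=abs(np.hypot(*(P-s[:2]).T)-r); k=e<max(3,np.percentile(e,85)); P=P[k];A=A[k]
                                               ~~~~~~~~~~~~~^^^^^^
    return _quantile_unchecked(
        a, q, axis, out, overwrite_input, method, keepdims, weights)
    return _ureduce(a,
                    func=_quantile_ureduce_func,
    ...<5 lines>...
                    overwrite_input=overwrite_input,
                    method=method)
    r = func(a, **kwargs)
    result = _quantile(arr,
                       quantiles=q,
    ...<2 lines>...
                       out=out,
                       weights=wgt)
    slices_having_nans = np.isnan(arr[-1, ...])
                                  ~~~^^^^^^^^^
IndexError: index -1 is out of bounds for axis 0 with size 0
```

```bash
python3 -m jog '[{"translation":[-3,0,-10],"turn":0,"gripper":1},{"translation":[-3,0,-25],"turn":0,"gripper":1},{"translation":[-3,0,-45],"turn":0,"gripper":1},{"translation":[-3,0,-65],"turn":0,"gripper":1},{"translation":[-3,0,-75],"turn":0,"gripper":1},{"translation":[-3,0,-80],"turn":0,"gripper":1},{"translation":[-3,0,-80],"turn":0,"gripper":1}]'
python3 - <<'E'
from station import arm
from h import *
c=arm.read_camera("wrist"); W=cloud(c); z=W[...,2]
cv2.imwrite("pics/wrist2.png",c["color"][:,:,::-1]); np.savez("wrist2.npz",**{k:np.asarray(v) for k,v in c.items()})
c=arm.read_camera("top"); W=cloud(c); z=W[...,2]; R=(abs(z-70)<4); R[:200]=0;R[310:]=0;R[:,:310]=0;R[:,410:]=0; print(R.sum(),circ(W[R]))
E
```

```text
clock: 5.6
tool_pos: [397.2, -184.4, 192.8]
eef_rot: [2.903, 1.199, 0.001]
ft_force: [-0.1, 0.0, -1.2]
finger_gap: 23.1
gripper_force: 46.3
503 (array([539.50641066, -43.01715873]), np.float64(73.44368384154656), 503)
```

View pics/wrist2.png

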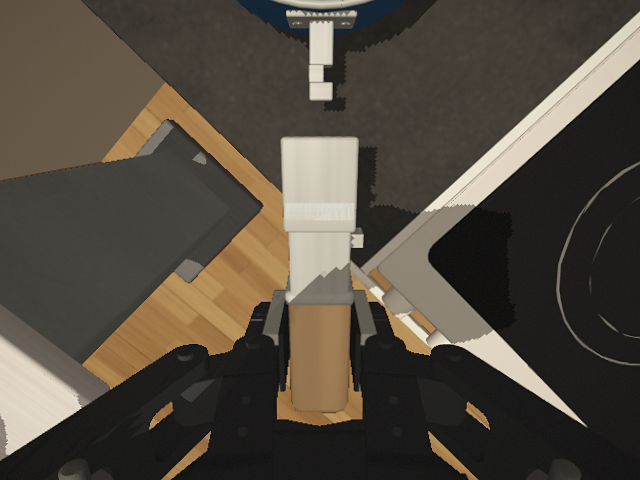

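Handle is off the tongue (tongue visible at (321,60), handle held at 280–358), pan unmoved.

```bash
python3 plan.py 528.7 -54.6 192.8 -45.1; python3 -m jog '[{"translation":[20,0,0],"turn":0,"gripper":1},{"translation":[50,0,0],"turn":0,"gripper":1},{"translation":[80,0,0],"turn":0,"gripper":1},{"translation":[110,0,0],"turn":0,"gripper":1},{"translation":[140,0,0],"turn":0,"gripper":1},{"translation":[165,0,0],"turn":0,"gripper":1},{"translation":[180,0,0],"turn":0,"gripper":1},{"translation":[185,0,0],"turn":0,"gripper":1},{"translation":[185,0,0],"turn":0,"gripper":1},{"translation":[185,0,0],"turn":0,"gripper":1}]'; python3 plan.py 528.7 -54.6 88 -45.1
```

```text
tool x [ 0.708  0.706 -0.   ] z [-8.e-04  5.e-04 -1.e+00] yaw y -45.11 q6 1.754 tcp [ 396.6 -184.1  191.9]
SHIFT [184.9   1.5  -1. ] n50 3.7 TURN -0.01
clock: 6.7
tool_pos: [527.2, -54.3, 192.0]
eef_rot: [-2.904, -1.198, 0.002]
ft_force: [-0.8, -0.4, -1.2]
finger_gap: 22.7
gripper_force: 46.2
tool x [ 0.709  0.705 -0.001] z [-1.4e-03 -1.0e-04 -1.0e+00] yaw y -45.16 q6 2.117 tcp [527.2 -54.3 192. ]
SHIFT [  1.    1.4 104. ] n50 2.1 TURN -0.06
```

```bash
python3 -m jog '[{"translation":[1,1,15],"turn":0,"gripper":1},{"translation":[1,1,35],"turn":0,"gripper":1},{"translation":[1,1,55],"turn":0,"gripper":1},{"translation":[1,1,75],"turn":0,"gripper":1},{"translation":[1,1,90],"turn":0,"gripper":1},{"translation":[1,1,100],"turn":0,"gripper":1},{"translation":[1,1,104],"turn":0,"gripper":1},{"translation":[1,1,106],"turn":0,"gripper":1},{"translation":[1,1,106],"turn":0,"gripper":1}]'
for i in 1 2; do python3 -m jog '[{"translation":[0,0,1],"turn":0,"gripper":1},{"translation":[0,0,1.5],"turn":0,"gripper":1},{"translation":[0,0,1.5],"turn":0,"gripper":1}]' ; done
```

```text
clock: 7.6
tool_pos: [529.6, -54.0, 86.8]
eef_rot: [2.903, 1.199, 0.001]
ft_force: [-0.3, -0.1, -1.6]
finger_gap: 22.8
gripper_force: 46.3
clock: 7.9
tool_pos: [529.6, -53.7, 85.2]
eef_rot: [2.903, 1.199, 0.001]
ft_force: [0.3, 0.4, -1.9]
finger_gap: 23.1
gripper_force: 46.3
clock: 8.2
tool_pos: [529.7, -53.7, 83.7]
eef_rot: [2.903, 1.199, 0.001]
ft_force: [-0.1, 0.6, 3.5]
finger_gap: 23.6
gripper_force: 46.9
```

```bash
for i in 1 2; do python3 -m jog '[{"translation":[0,0,0.5],"turn":0,"gripper":1},{"translation":[0,0,1],"turn":0,"gripper":1},{"translation":[0,0,1],"turn":0,"gripper":1}]' ; done; python3 - <<'E'
from station import arm
from h import *
c=arm.read_camera("wrist"); W=cloud(c); z=W[...,2]
print(z[150:420:15,321].round(1))
E
```

```text
clock: 8.5
tool_pos: [529.8, -53.7, 83.4]
eef_rot: [2.903, 1.199, 0.001]
ft_force: [-2.3, 2.5, 9.6]
finger_gap: 22.7
gripper_force: 47.8
clock: 8.8
tool_pos: [530.1, -53.4, 82.6]
eef_rot: [2.903, 1.2, 0.003]
ft_force: [-0.7, 4.5, 11.4]
finger_gap: 23.4
gripper_force: 48.0
[48.8 47.8 47.6 48.1 47.1 47.6 31.3 30.9 31.8 32.1 31.6 30.9 32.3 31.4
 30.7 31.3 30.6 30.9]
```

```bash
python3 -m jog '[{"translation":[0,0,0.5],"turn":0,"gripper":0.42},{"translation":[0,0,0.5],"turn":0,"gripper":0.36},{"translation":[0,0,0.5],"turn":0,"gripper":0.3},{"translation":[0,0,0.5],"turn":0,"gripper":0.24},{"translation":[0,0,0.5],"turn":0,"gripper":0.18},{"translation":[0,0,0.5],"turn":0,"gripper":0.1},{"translation":[0,0,0.5],"turn":0,"gripper":0},{"translation":[0,0,0.5],"turn":0,"gripper":-0.1},{"translation":[0,0,0.5],"turn":0,"gripper":-0.1},{"translation":[0,0,0.5],"turn":0,"gripper":-0.1}]'; python3 - <<'E'
from station import arm
from h import *
c=arm.read_camera("wrist"); W=cloud(c); z=W[...,2]
print(z[150:420:15,321].round(1))
cv2.imwrite("pics/wrist3.png",c["color"][:,:,::-1])
E
```

```text
clock: 9.85
tool_pos: [529.4, -53.8, 80.9]
eef_rot: [2.904, 1.199, -0.0]
ft_force: [0.0, -0.0, 0.9]
finger_gap: 47.0
gripper_force: 0.0
[46.4 45.3 46.4 45.3 45.3 45.6 30.2 30.1 31.2 31.3 30.4 30.5 29.1 30.4
 29.4 29.7 30.1 30.1]
```

View pics/wrist3.png

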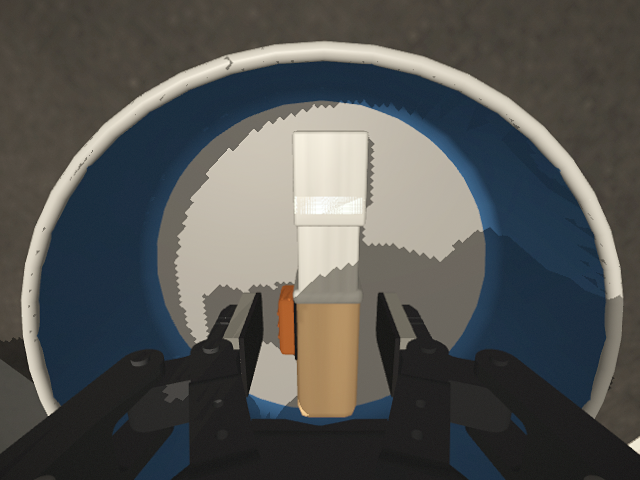

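Handle lies flat in the pan, head at (330,180), wood (297–357), fingers clear both sides. Retract and look at the lid.

```bash
python3 -m jog '[{"translation":[0,0,-10],"turn":0,"gripper":-0.1},{"translation":[0,0,-30],"turn":0,"gripper":-0.1},{"translation":[0,0,-60],"turn":0,"gripper":-0.1},{"translation":[0,0,-100],"turn":0,"gripper":-0.1},{"translation":[0,0,-140],"turn":0,"gripper":-0.1},{"translation":[0,0,-170],"turn":0,"gripper":-1},{"translation":[0,0,-170],"turn":0,"gripper":-1},{"translation":[0,0,-170],"turn":0,"gripper":-1}]'
python3 plan.py 420 200 250 -45
```

```text
clock: 10.7
tool_pos: [529.8, -53.8, 252.0]
eef_rot: [2.902, 1.199, 0.003]
ft_force: [0.7, 0.4, 0.2]
finger_gap: 85.5
gripper_force: 0.0
tool x [0.708 0.706 0.001] z [ 2.2e-03 -6.0e-04 -1.0e+00] yaw y -45.11 q6 2.118 tcp [529.8 -53.8 252. ]
SHIFT [ 101.4 -257.3    1.7] n50 5.5 TURN -0.11
```

```bash
python3 -m jog '[{"translation":[101,-257,2],"turn":0,"gripper":-1},{"translation":[101,-257,2],"turn":0,"gripper":-1},{"translation":[101,-257,2],"turn":0,"gripper":-1},{"translation":[101,-257,2],"turn":0,"gripper":-1},{"translation":[101,-257,2],"turn":0,"gripper":-1},{"translation":[101,-257,2],"turn":0,"gripper":-1},{"translation":[101,-257,2],"turn":0,"gripper":-1},{"translation":[101,-257,2],"turn":0,"gripper":-1},{"translation":[101,-257,2],"turn":0,"gripper":-1},{"translation":[101,-257,2],"turn":0,"gripper":-1}]'; python3 - <<'E'
from station import arm
from h import *
c=arm.read_camera("wrist"); W=cloud(c); z=W[...,2]; cv2.imwrite("pics/wrist4.png",c["color"][:,:,::-1])
hsv=cv2.cvtColor(c["color"],cv2.COLOR_RGB2HSV)
k=(z>42)&(z<52)&(np.hypot(W[...,0]-438,W[...,1]-214)<40); q,_=cv2.findContours(k.astype(np.uint8),0,1); q=max(q,key=cv2.contourArea).reshape(-1,2)
zt=np.median(z[k]); print("knob top z",zt,k.sum(),circ(ray(c,q,zt)))
k=(z>4)&(z<60)&(np.hypot(W[...,0]-438,W[...,1]-214)<95); q,_=cv2.findContours(k.astype(np.uint8),0,1); q=max(q,key=cv2.contourArea).reshape(-1,2)
q=q[(q[:,1]>3)&(q[:,1]<300)&(q[:,0]>3)&(q[:,0]<636)]; print("lid",circ(ray(c,q,8.)),np.percentile(z[k],[5,50,95]))
c=arm.read_camera("top"); W=cloud(c); z=W[...,2]; R=(abs(z-70)<4); R[:200]=0;R[310:]=0;R[:,:310]=0;R[:,410:]=0; print("pan",R.sum(),circ(W[R]))
E
python3 plan.py 437.5 214 96 -45
```

```text
clock: 11.7
tool_pos: [420.0, 198.6, 248.5]
eef_rot: [2.905, 1.196, -0.001]
ft_force: [-0.0, -0.8, -0.1]
finger_gap: 85.7
gripper_force: 0.0
knob top z 47.006781594378154 1092 (array([438.09820113, 214.33624091]), np.float64(13.363407119686782), 104)
lid (array([437.43148175, 214.04560614]), np.float64(77.78893271535289), 533) [10.54843116 14.65463087 19.69430829]
pan 496 (array([539.56362815, -42.9891824 ]), np.float64(73.47207304474323), 496)
tool x [ 0.71   0.704 -0.   ] z [-3.e-04 -1.e-04 -1.e+00] yaw y -45.22 q6 2.643 tcp [420.  198.7 248.7]
SHIFT [ 23.2   1.4 152.7] n50 3.1 TURN -0.22
```

View pics/wrist4.png

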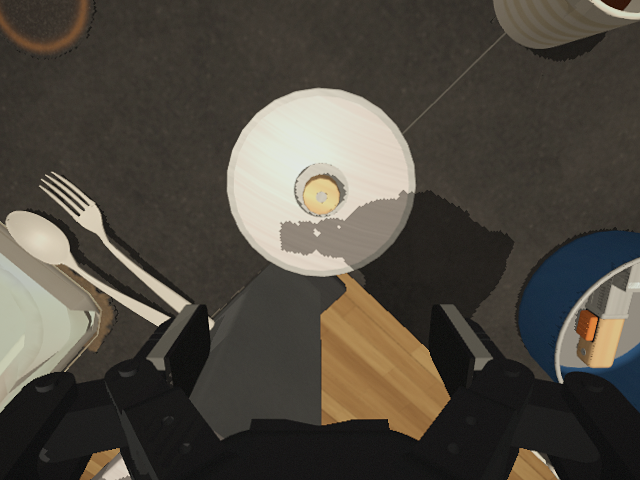

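Wrist view: lid disc centred (321,182), knob at (321,196), nothing near; knob and lid agree at (437.8,214.2).

```bash
python3 -m jog '[{"translation":[23.5,1.4,40],"turn":0,"gripper":-1},{"translation":[23.5,1.4,80],"turn":0,"gripper":-1},{"translation":[23.5,1.4,115],"turn":0,"gripper":-1},{"translation":[23.5,1.4,140],"turn":0,"gripper":-1},{"translation":[23.5,1.4,150],"turn":0,"gripper":-0.5},{"translation":[23.5,1.4,152],"turn":0,"gripper":-0.1},{"translation":[23.5,1.4,152],"turn":0,"gripper":0},{"translation":[23.5,1.4,152],"turn":0,"gripper":0},{"translation":[23.5,1.4,152],"turn":0,"gripper":0}]'; python3 plan.py 437.8 214.2 96.5 -45
```

```text
clock: 12.7
tool_pos: [438.2, 215.5, 98.1]
eef_rot: [2.903, 1.199, 0.004]
ft_force: [0.4, 0.0, 0.4]
finger_gap: 42.6
gripper_force: 0.0
tool x [0.709 0.706 0.002] z [ 2.4e-03  8.0e-04 -1.0e+00] yaw y -45.12 q6 2.664 tcp [438.2 215.5  98.1]
SHIFT [-1.2  0.6  1.6] n50 0.0 TURN -0.12
```

```bash
python3 -m jog '[{"translation":[-0.5,0.5,1],"turn":0,"gripper":0.1},{"translation":[-0.5,0.5,1],"turn":0,"gripper":0.2},{"translation":[-0.5,0.5,1],"turn":0,"gripper":0.3},{"translation":[-0.5,0.5,1],"turn":0,"gripper":0.4},{"translation":[-0.5,0.5,1],"turn":0,"gripper":1},{"translation":[-0.5,0.5,1],"turn":0,"gripper":1},{"translation":[-0.5,0.5,1],"turn":0,"gripper":1},{"translation":[-0.5,0.5,1],"turn":0,"gripper":1}]' 50
python3 -m jog '[{"translation":[0,0,-5],"turn":0,"gripper":1},{"translation":[0,0,-15],"turn":0,"gripper":1},{"translation":[0,0,-35],"turn":0,"gripper":1},{"translation":[0,0,-60],"turn":0,"gripper":1},{"translation":[0,0,-85],"turn":0,"gripper":1},{"translation":[0,0,-105],"turn":0,"gripper":1},{"translation":[0,0,-120],"turn":0,"gripper":1},{"translation":[0,0,-120],"turn":0,"gripper":1},{"translation":[0,0,-120],"turn":0,"gripper":1}]'; python3 - <<'E'
from station import arm
from h import *
import plan
c=arm.read_camera("wrist"); W=cloud(c); z=W[...,2]; cv2.imwrite("pics/wrist5.png",c["color"][:,:,::-1])
s=arm.get_state()["tool_pos"]; print(s)
k=(z>100)&(z<175)&(np.hypot(W[...,0]-438,W[...,1]-214)<85); k[290:]=0
P=W[k]; print(np.percentile(P[:,2],[1,50,99]))
E
python3 plan.py 539.3 -44 216 -45
```

```text
clock: 13.5
tool_pos: [437.4, 214.4, 96.3]
eef_rot: [2.903, 1.199, 0.001]
ft_force: [-1.6, -1.1, 5.9]
finger_gap: 26.4
gripper_force: 48.8
clock: 14.4
tool_pos: [437.2, 214.5, 216.0]
eef_rot: [2.904, 1.199, 0.001]
ft_force: [-0.8, 0.1, -2.0]
finger_gap: 26.4
gripper_force: 49.5
[436.76379528 214.33748112 215.34255509]
[129.58896119 133.73483596 139.27348055]
tool x [ 0.708  0.706 -0.001] z [-9.e-04 -3.e-04 -1.e+00] yaw y -45.11 q6 2.662 tcp [436.8 214.3 215.3]
SHIFT [-109.7  255.4   -0.7] n50 5.6 TURN -0.11
```

View pics/wrist5.png

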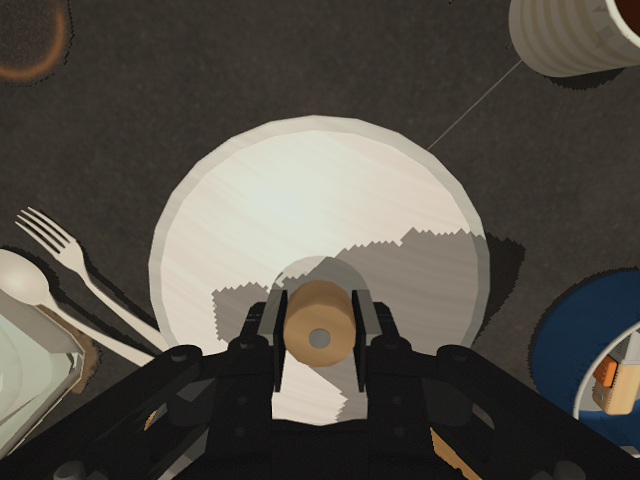

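Lid is held level by the knob (321,325), rim evenly seen around it. Carry it over the pan.

```bash
python3 -m jog '[{"translation":[-6,14,0],"turn":0,"gripper":1},{"translation":[-18,42,0],"turn":0,"gripper":1},{"translation":[-33,77,0],"turn":0,"gripper":1},{"translation":[-48,112,0],"turn":0,"gripper":1},{"translation":[-63,147,0],"turn":0,"gripper":1},{"translation":[-78,182,0],"turn":0,"gripper":1},{"translation":[-91,212,0],"turn":0,"gripper":1},{"translation":[-102,237,0],"turn":0,"gripper":1},{"translation":[-108,251,0],"turn":0,"gripper":1},{"translation":[-110,255.5,0],"turn":0,"gripper":1},{"translation":[-110,255.5,0],"turn":0,"gripper":1},{"translation":[-110,255.5,0],"turn":0,"gripper":1}]'; python3 - <<'E'
from station import arm
import numpy as np
import h
s=[]
for i in range(6): arm.read_camera("top"); s.append(arm.get_state()["tool_pos"])
print(np.mean(s,0),np.std(s,0))
E
python3 plan.py 539.1 -43.9 170 -45
```

```text
clock: 15.65
tool_pos: [538.9, -43.0, 215.5]
eef_rot: [-2.902, -1.201, 0.001]
ft_force: [0.1, -0.4, -2.3]
finger_gap: 26.1
gripper_force: 49.6
[539.29601825 -43.14467616 215.89177737] [0.18699044 0.21511469 0.13240589]
tool x [0.708 0.706 0.   ] z [ 1.e-04  1.e-04 -1.e+00] yaw y -45.05 q6 2.14 tcp [539.5 -43.5 216. ]
SHIFT [-0.6 -0.  46. ] n50 0.9 TURN -0.05
```

```bash
python3 -m jog '[{"translation":[-0.4,0.4,10],"turn":0,"gripper":1},{"translation":[-0.4,0.4,22],"turn":0,"gripper":1},{"translation":[-0.4,0.4,34],"turn":0,"gripper":1},{"translation":[-0.4,0.4,42],"turn":0,"gripper":1},{"translation":[-0.4,0.4,46],"turn":0,"gripper":1},{"translation":[-0.4,0.4,47],"turn":0,"gripper":1},{"translation":[-0.4,0.4,47],"turn":0,"gripper":1}]'
for i in 1 2 3; do python3 -m jog '[{"translation":[0,0,1],"turn":0,"gripper":1},{"translation":[0,0,2],"turn":0,"gripper":1},{"translation":[0,0,2],"turn":0,"gripper":1}]'; done
```

```text
clock: 16.65
tool_pos: [539.7, -44.8, 168.8]
eef_rot: [-2.904, -1.199, 0.0]
ft_force: [0.2, -0.6, -2.4]
finger_gap: 26.0
gripper_force: 49.6
clock: 16.95
tool_pos: [539.7, -44.7, 167.1]
eef_rot: [2.903, 1.199, 0.0]
ft_force: [-0.4, 0.5, -1.9]
finger_gap: 26.3
gripper_force: 49.6
clock: 17.25
tool_pos: [539.5, -44.7, 164.8]
eef_rot: [-2.904, -1.199, 0.0]
ft_force: [-0.7, -0.8, -2.6]
finger_gap: 26.5
gripper_force: 49.6
clock: 17.55
tool_pos: [539.6, -44.7, 162.7]
eef_rot: [-2.904, -1.199, 0.0]
ft_force: [-0.9, -0.1, -3.4]
finger_gap: 26.4
gripper_force: 49.6
```

Plug is in with no contact. Continue to seating.

```bash
for i in 1 2 3; do python3 -m jog '[{"translation":[0,0,0.5],"turn":0,"gripper":1},{"translation":[0,0,1],"turn":0,"gripper":1},{"translation":[0,0,1],"turn":0,"gripper":1}]'|grep -E "tool_pos|ft"; done
```

```text
tool_pos: [539.6, -44.7, 161.8]
ft_force: [0.2, -0.5, -2.9]
tool_pos: [539.6, -44.7, 160.8]
ft_force: [-0.6, -0.4, -2.5]
tool_pos: [539.7, -44.7, 160.4]
ft_force: [-2.9, 1.1, 3.8]
```

Contact at 160.4, which is the seated height expected (160.3). Release, retract and check.

```bash
python3 -m jog '[{"translation":[0,0,0],"turn":0,"gripper":0.3},{"translation":[0,0,0],"turn":0,"gripper":0.2},{"translation":[0,0,0],"turn":0,"gripper":0},{"translation":[0,0,0],"turn":0,"gripper":-0.3},{"translation":[0,0,0],"turn":0,"gripper":-0.3},{"translation":[0,0,-10],"turn":0,"gripper":-0.3},{"translation":[0,0,-30],"turn":0,"gripper":-0.3},{"translation":[0,0,-60],"turn":0,"gripper":-0.3},{"translation":[-15,0,-90],"turn":0,"gripper":-0.3},{"translation":[-30,0,-120],"turn":0,"gripper":-0.3},{"translation":[-30,0,-120],"turn":0,"gripper":-0.3},{"translation":[-30,0,-120],"turn":0,"gripper":-0.3}]'; python3 - <<'E'
from station import arm
from h import *
c=arm.read_camera("wrist"); W=cloud(c); z=W[...,2]
r=np.hypot(W[...,0]-539.3,W[...,1]+44.2); k=(z>60)&(z<100)&(r<90)
q,_=cv2.findContours(k.astype(np.uint8),0,1); q=max(q,key=cv2.contourArea).reshape(-1,2); q=q[(q[:,1]>3)&(q[:,1]<320)]
print("lid",circ(ray(c,q,72.)))
a=(r>45)&(r<70)&(z>60)&(z<100); P=W[a]; th=np.degrees(np.arctan2(P[:,1]+44.2,P[:,0]-539.3))
for t in range(-180,180,45): 
    s=(th>=t)&(th<t+45); print(t,s.sum(),np.median(P[s,2]) if s.any() else '')
b=arm.read_camera("scene"); cv2.imwrite("pics/scene1.png",cv2.resize(b["color"][120:360,200:520,::-1],None,fx=2,fy=2))
E
```

```text
clock: 19.65
tool_pos: [518.8, -66.2, 281.1]
eef_rot: [2.903, 1.198, 0.003]
ft_force: [0.3, 0.6, -1.1]
finger_gap: 55.7
gripper_force: 0.0
lid (array([539.36829947, -44.99742868]), np.float64(77.80082694239043), 596)
-180 1670 78.07606563957391
-135 1662 78.33415578153013
-90 1851 78.30200485019452
-45 2171 78.21848449199179
0 2441 78.13532956944768
45 2421 77.99920602167863
90 2161 77.97122934383398
135 1854 77.93126789745136
```

View pics/scene1.png

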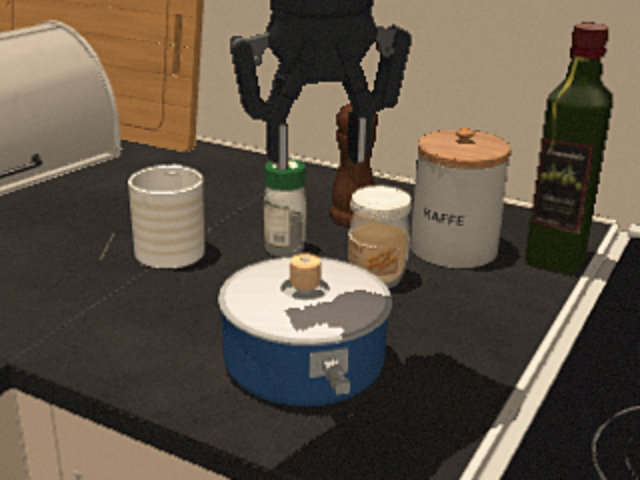

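The lid sits level all round (heights within 0.4 mm) on the blue pan at (305,330), the tongue is bare, the jars and mug are in place, and the gripper is clear.

```bash
python3 -c "
from station import arm
print(arm.sign_off())"
```

```text
the job is handed in; nothing more can be done
None
```

The job is done and handed in at about 20 s: the handle came off with the button held in and lies flat in the pan, and the lid sits level on the rim, with the pan still in place and the mug and jars untouched.

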